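Pop the eyepiece case out of its spring dock and trap it

TASK

On the turntable a frosted eyepiece case sits in a spring-eject dock: press the dock's orange key all the way down with one finger and, with the other finger standing in the channel, trap the case as it pops out, before its front passes the ends of the guide rails. Finish while holding on: key still fully down, case upright and at rest on the channel floor, popped out by a centimetre or more and pressing on that other finger. Do not lift the case, and leave the eyepieces and other things around where they are.

Things in the scene. Friction and masses are not known exactly. Their poses are not given: they have to be found in the camera images.
- dock: Spring-eject dock, fixed on the turntable: black base 171 x 60 mm, aluminium walls, key on a wing. Origin: underside, on the centre line, below the parked case's front face; +x is the way the case comes out, +y the key's side. Channel floor: z = 14 mm, x = -105 to 66. Pocket walls beside the case: x = -50 to -2, tops z = 42. Spring housing behind it: x = -103 to -53, top z = 48. All open above.
- channel_mid (a point): Point on the channel floor's centre line, dock x = 34, y = 0, z = 14 mm, in the way of the case and 62 mm straight across (along dock y) from the key's middle. Low guide rails flank the channel from dock x = -2 to 62: inner faces 47 mm apart, 5 mm thick, tops 8 mm above the floor.
- key_top (a point): Middle of the top face (30 x 30 mm) of the orange ejector key, at dock x = 34, y = 62 mm; moves with it. 20 mm above the channel floor when up, 10 mm when fully down, so fingertips level with the fully pressed key hang 10 mm above the channel floor and clear the rails by 2 mm. The frame around the key is 6 mm above the channel floor.
- eject_key (a joint): Key travel in m: 0 up, 0.010 fully down (hard stop). Spring: about 2 N up, 6 N down, plus up to 2.5 N friction until the case is let go. Its orange stop plate stands 7 mm above the channel floor right before the case (dock x = 0.5 to 4.5 mm) and sinks with the key: the case is let go at 6 to 7 mm of travel. If the key comes up again the plate rises under the case.
- case: Frosted plastic eyepiece case with snap lid, a loose box 44 x 44 x 40 mm high, 60 to 130 g. Origin: centre of its underside, parked at dock x = -21, y = 0, z = 14 mm, axes as the dock's. A spring pusher drives it along dock +x with 3 N, falling to 1.5 N after 58 mm, where it stops: let go, the case leaves the channel in about a quarter second and slides away unless something stands in its way.
- turntable: Lacquered dark wood turntable, disc of 400 mm diameter with a brass rim, top 6 mm above the table; it does not turn. Origin: centre, at table height.
- erfle: Silver Erfle eyepiece standing on the turntable, 44 mm diameter, 68 mm high, 140 g; origin at its foot. Leave alone.
- widefield: Chunky grey wide-field eyepiece standing on the turntable, 60 mm diameter, 80 mm high, 350 g; origin at its foot. Leave alone.
- barlow: Black Barlow lens standing on the turntable, 38 mm diameter, 75 mm high; origin at its foot. Leave alone.
- collimator: Red laser collimator lying on the table, 38 mm thick, about 105 mm long along its x; origin under its middle. Leave alone.
- cleaner: Blue bottle of lens cleaner standing on the table, 36 mm diameter, 100 mm high; origin at its foot. Leave alone.
- adapter: Dark steel adapter ring lying on the table, 60 mm outside diameter, 22 mm high; origin at its underside. Leave alone.
- blower: Black rubber dust blower standing on the table, 58 mm diameter, 98 mm high; origin at its foot. Leave alone.
Mind the look-alikes: they are no part of the job. There is more than one size of the case; the one meant has the size given above.

How it is judged (in metres and radians):
At the end, for the whole second after the job is handed in: The key is held at least 8 of its 10 mm down by a finger (over 0.5 N); the case has come 10 to 60 mm out of its parked place, stands upright (within 0.15 rad) on the channel floor (within 4 mm), at rest, and presses on a finger with over 0.3 N (value of joint eject_key above 0.008 m and contact force between the fingers and eject_key above 0.5 N and contact force between the fingers and case above 0.3 N and x of case in the frame of dock between -0.012 and 0.038 m and z of case in the frame of dock between 0.01 and 0.018 m and linear speed of case below 0.02 m/s and angle between case's own z axis and vertical below 0.15 rad); the arm keeps its last pose, push and grip.
It fails at once if the front of the case passes the ends of the guide rails, 62 mm on from its parked place (x of case in the frame of dock above 0.04 m).
It fails at once if the case is lifted more than 8 mm or tipped (z of case in the frame of dock above 0.022 m or angle between case's own z axis and vertical above 0.35 rad).
It fails at once if an eyepiece or other bystander is moved more than 20 mm or tipped over (distance of any of erfle, widefield, barlow, collimator, cleaner, adapter, blower from where it was at the start of the episode above 0.02 m or angle between any of erfle, widefield, barlow, collimator, cleaner, adapter, blower's own z axis and vertical above 0.35 rad).
It also fails if it takes over 29 s, if anything falls off the work surface, if the arm or the gripper's body presses on something with over 40 N, if the wrist force passes 120 N, or if a joint passes its speed limit or range.

ROBOT

A 6-joint arm with a two-finger parallel gripper is mounted at the origin on the work surface. World frame = base frame: x ahead of the robot, y to its left, z up, the work surface at z = 0. Lengths are in mm, angles in degrees, forces in N, time in s.
With the tool pointing down it reaches from about 275 to 975 mm from the base axis. Payload 8.4 kg.
Tool frame: the origin (TCP) lies midway between the tips of the shut fingers; the grasp point (between the pads) lies 19 mm behind it (grip_point_offset is the distance from the TCP to the grasp point, in mm); x points along the fingers, z is the direction in which the jaws open and shut, and the axes are right-handed (so a half turn about x gives the same grasp; the last joint's range is limited). The gripper opens to 92 mm and grips with 3 to 60 N. Pads are 20 mm wide; open, the fingers measure 128 mm over their backs; the gripper's body (75 mm by 189 mm) begins 69 mm behind the grasp point.
Start: joints at [-63.22, 20.225, 93.587, -0, 66.188, -0.138], TCP at [282.941, -557.29, 176.183] pointing down, gripper open.
Joint ranges: [-150.9, 150.9], [-52.94, 120.26], [3.33, 152.33], [-74.26, 254.26], [0, 154.13], [-172.89, 172.89]. Speed limits (degrees/s): [127.2, 127.2, 159.86, 180, 180, 180].

INTERFACE

Orientations are given as a 3x3 rotation matrix whose columns are the frame's x, y, z axes.
In Python, from station import * gives the robot as it stands.
- The arm moves only by the tool step_arm, never from a script. Its argument "motion" is one flat list of numbers, 4 for each row, row after row: the shift along the world's x, y, z in units of 25 mm (1.0 is 25 mm), then the turn about the world's z in units of 6 degrees (1.0 is 6 degrees). In form: [tx, ty, tz, spin, tx, ty, tz, spin, ...]. A call has 1 to 20 rows; each row is the pose to reach, as a shift and turn from the pose commanded when the call began; what a row does not reach only later rows make up. A row lasts 1/12 s, in which the tool goes at most 41.7 mm and 7.16 degrees, less where a joint would pass 70% of its speed; a pose out of reach is approached as far as the arm can. A call with a gripper value outside its range is refused whole. "fingers" is the gripper's target within -1 to 1 (fully open at 1, half-way at 0, shut at -1), set as the call begins (left out, the last holds). The fingers move at their own pace and stop on an object; "force" is the grip in N (left out, the last holds). Time passes only in rows, so rows that repeat a pose let the fingers close. It gives the time, the measured TCP pose, the force and the opening at its end, in the units of the state.
- observe(): the state, without advancing time (a new reading comes with each control period).
- read_camera(name): name is "side" or "top"; returns the picture (384x512x3 uint8, red, green, blue); there is no depth.
- camera_model(name): a dict with "camera_matrix" (3x3 intrinsics, pixels), "world_to_cam" (4x4, takes a point from world to camera coordinates). Camera axes: x right, y up, looking along -z (the intrinsics and any distortion apply to the point x, -y, -z); pixel columns grow to the right and rows downward; lengths in mm; the calibration is good to about 2 mm. A picture is of the moment at which its call begins. camera_model takes no time and is no camera call.
- finish_job(): hands the job in, once; it reports no verdict.
The state is a dict: "time_s": time; "qpos": joint angles; "joint_vel": joint speeds; "tau": joint torques, N m; "eef_pos": TCP position; "tcp_rot": TCP orientation; "wrist_force": force on the tool from outside, world axes, zero at the start; "moment": the same for the moment, N m; "width": finger opening in mm.
Only numpy, scipy, OpenCV 4.12 (cv2) and the standard library are available. Lean on these libraries where they do the work, as an engineer would, in place of code of your own. Each camera call takes 0.05 s, during which the arm holds its last target. There are 200 camera calls.

## Working session

There is one attempt and no reset: what is moved stays moved. The work goes in short steps, Python scripts to look and compute and a tool call to move; the robot and the scene stay as the last step left them, time stands still between calls to the robot, and variables do not carry over. Pictures are saved under pics/ and viewed, about 8 in all and at most 12, crops included, and the job is handed in when it is done.

Besides the shell and the picture viewer there is one more tool, called as name(argument=value, ...) on one line, values as JSON. step_arm: Moves the arm, as the interface text tells. Its arguments: {"type":"object","properties":{"motion":{"type":"array","items":{"type":"number"}},"fingers":{"type":"number"},"force":{"type":"number"}},"required":["motion"]}

```bash
mkdir -p pics; ls
python3 - <<'E'
from station import *
import cv2
for n in("top","side"):
    im=read_camera(n); cv2.imwrite(f"pics/{n}0.png",cv2.cvtColor(im,cv2.COLOR_RGB2BGR))
    m=camera_model(n); print(n,m["camera_matrix"],m["world_to_cam"],[k for k in m])
s=observe(); print(s)
E
```

```text
pics
top [[388.26266624   0.         250.65470275]
 [  0.         388.26266624 193.90528219]
 [  0.           0.           1.        ]] [[-1.18471067e-02 -9.99715102e-01  2.07210082e-02 -1.39887605e+01]
 [ 9.96137996e-01 -9.99669742e-03  8.72304943e-02 -5.52136252e+02]
 [-8.69985009e-02  2.16744125e-02  9.95972630e-01 -1.01131328e+03]
 [ 0.00000000e+00  0.00000000e+00  0.00000000e+00  1.00000000e+00]] ['camera_matrix', 'world_to_cam']
side [[434.43307847   0.         264.70886673]
 [  0.         434.43307847 194.64424251]
 [  0.           0.           1.        ]] [[-9.08729238e-01 -4.17278947e-01  9.45791112e-03  5.04084962e+02]
 [ 2.37591510e-01 -4.98518900e-01  8.33684101e-01 -1.84953529e+02]
 [-3.43163876e-01  7.59840238e-01  5.52160635e-01 -1.03666202e+03]
 [ 0.00000000e+00  0.00000000e+00  0.00000000e+00  1.00000000e+00]] ['camera_matrix', 'world_to_cam']
{'time_s': 0.1, 'qpos': array([-6.32185229e+01,  2.02592759e+01,  9.36252580e+01, -7.31617753e-04,
        6.61889890e+01, -1.38727699e-01]), 'joint_vel': array([ 0.06723345, -0.09442895, -0.06472745,  0.00462095, -0.04297067,
        0.00742471]), 'tau': array([ 1.81324378e-05, -5.94900656e+01, -3.34928870e+01,  6.99082646e-02,
        1.84022100e-02, -4.46742411e-05]), 'eef_pos': array([ 282.72250401, -556.82665421,  175.52724224]), 'tcp_rot': array([[-5.88631376e-04,  8.91635587e-01,  4.52753391e-01],
       [ 1.14030210e-03,  4.52753774e-01, -8.91634858e-01],
       [-9.99999177e-01, -8.56861070e-06, -1.28323901e-03]]), 'wrist_force': array([ 0.09477047, -0.45342882,  0.11263003]), 'moment': array([ 0.00836043, -0.00082221,  0.03617949]), 'width': 91.88632778805031}
```

View pics/top0.png

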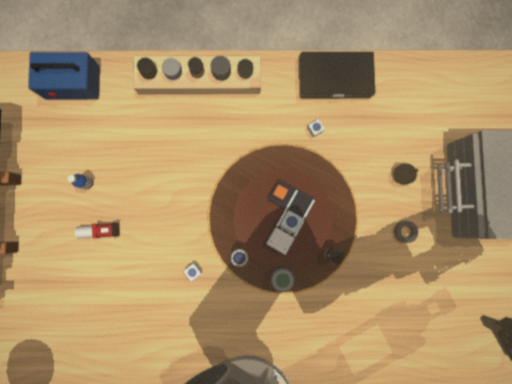

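View pics/side0.png

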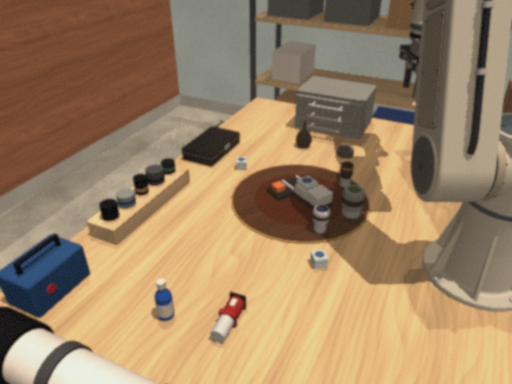

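The top view shows the dock at about (290,220) px, its orange key at (281,191), and the channel opening up and to the right. The side view shows the key at (279,187) and the case at (306,188). I'll crop closer and measure.

```bash
cat > h.py <<'E'
from station import *
import numpy as np, cv2
def ray(n,u,v):
    m=camera_model(n);K=m["camera_matrix"];T=m["world_to_cam"]
    d=np.linalg.inv(K)@[u,v,1]; d=np.array([d[0],-d[1],-d[2]])
    R=T[:3,:3]; return -R.T@T[:3,3], R.T@d
def onz(n,u,v,z):
    o,d=ray(n,u,v); return o+d*(z-o[2])/d[2]
def px(n,p):
    m=camera_model(n);c=m["world_to_cam"]@np.append(p,1); q=m["camera_matrix"]@[c[0],-c[1],-c[2]]; return q[:2]/q[2]
def two(a,b):
    (o1,d1),(o2,d2)=ray("top",*a),ray("side",*b)
    t=np.linalg.lstsq(np.c_[d1,-d2],o2-o1,rcond=None)[0]
    p,q=o1+t[0]*d1,o2+t[1]*d2; return (p+q)/2,np.linalg.norm(p-q)
def orange(n,im):
    h=cv2.cvtColor(im,cv2.COLOR_RGB2HSV); m=cv2.inRange(h,(4,170,140),(14,255,255))
    k,l,s,c=cv2.connectedComponentsWithStats(m)
    return [(s[i,4],c[i]) for i in range(1,k) if s[i,4]>15], m,l
E
python3 - <<'E'
from h import *
top=cv2.cvtColor(cv2.imread("pics/top0.png"),4);side=cv2.cvtColor(cv2.imread("pics/side0.png"),4)
for n,im in(("top",top),("side",side)):
    print(n,orange(n,im)[0])
a=cv2.resize(top[170:265,235:335],None,fx=6,fy=6,interpolation=2)
b=cv2.resize(side[160:235,250:350],None,fx=6,fy=6,interpolation=2)
cv2.imwrite("pics/ct.png",a[...,::-1]);cv2.imwrite("pics/cs.png",b[...,::-1])
E
```

```text
top [(np.int32(99), array([279.90909091, 191.61616162]))]
side [(np.int32(83), array([278.04819277, 185.3253012 ]))]
```

View pics/ct.png

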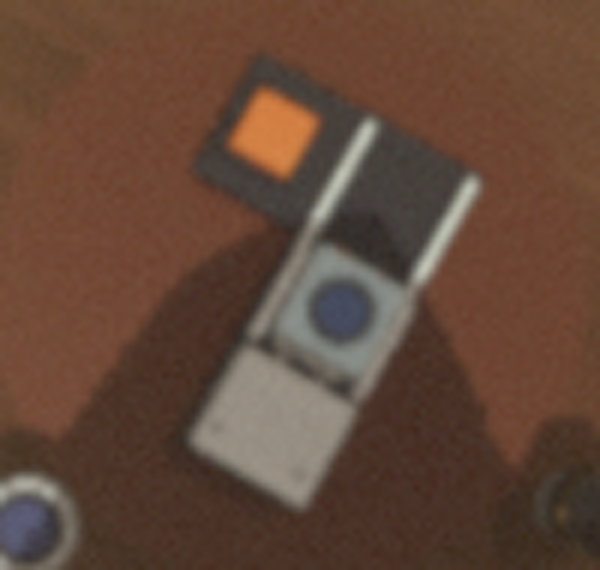

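View pics/cs.png

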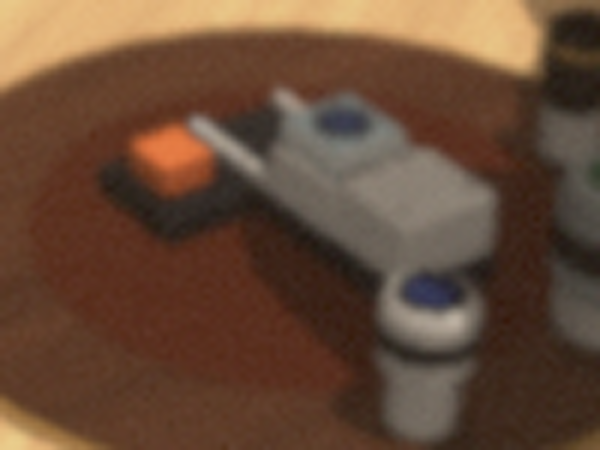

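The crops show the key-top corners, the housing-top corners and the rail ends clearly. I'll fit the dock pose from those points, each cast onto its known height.

Run:
```python
from h import *
from scipy.optimize import least_squares
f=lambda x,y:(235+(x+.5)/6-.5,170+(y+.5)/6-.5)
g=lambda x,y:(250+(x+.5)/6-.5,160+(y+.5)/6-.5)
# crop px, dock xyz
P=[((267,87),(49,77,34)),((321,124),(49,47,34)),((284,180),(19,47,34)),((230,140),(19,77,34)),
((250,345),(-53,27,48)),((356,405),(-53,-27,48)),((303,510),(-103,-27,48)),((190,438),(-103,27,48)),
((373,119),(62,26,22)),((474,180),(62,-26,22))]
W=np.array([onz("top",*f(*c),d[2]+6)[:2] for c,d in P]);D=np.array([d[:2] for c,d in P],float)
def R(t):c,s=np.cos(t),np.sin(t);return np.array([[c,-s],[s,c]])
def fit(idx):
    r=least_squares(lambda q:(D[idx]@R(q[2]).T+q[:2]-W[idx]).ravel(),[550,-80,-.5],x_scale=[1,1,.01]);return r
r=fit(list(range(10)));x=r.x;print(x[:2],np.degrees(x[2]));print((D@R(x[2]).T+x[:2]-W).round(1))
r2=fit(list(range(4))+[8,9]).x;print("key+rails",r2[:2],np.degrees(r2[2]))
for q in [(34,62),(34,0)]: print(q,R(x[2])@q+x[:2])
print("W key",W[:4].mean(0))
k=R(x[2])@(34,62)+x[:2]; print("side proj key",px("side",[*k,40]), "seen ~",g(172,145))
print("side seen at z40 corners/centre",onz("side",*g(172,145),40))
s=observe();print(s["eef_pos"],np.degrees(np.arctan2(s["tcp_rot"][1,2],s["tcp_rot"][0,2])))
```

```text
[ 495.25627539 -134.03481456] -30.962347309063837
[[ 1.1  1.7]
 [ 2.2 -0.5]
 [ 1.  -1.8]
 [-1.4  0.5]
 [ 0.7  0.7]
 [-0.9 -0.6]
 [ 0.5  1.5]
 [-2.8  0. ]
 [-0.6 -0.6]
 [ 0.3 -0.8]]
key+rails [ 494.71227956 -133.16850823] -31.556119397900673
(34, 62) [556.30889431 -98.36160721]
(34, 0) [ 524.4114651  -151.52695316]
W key [555.61074386 -98.32981934]
side proj key [278.27352543 184.59860799] seen ~ (278.25, 183.75)
side seen at z40 corners/centre [ 558.22527142 -102.66206745   40.        ]
[ 282.72250401 -556.82665421  175.52724224] -63.0794996673078
```

Dock pose is origin (495,-134), yaw about -31°, and the residuals and the side view agree. The target TCP is dock (34,31), about (540,-125), with jaws along dock y and a 44 mm opening. That puts the finger centres 62 mm apart. I'll move above it first.

step_arm(motion=[10.3,17.3,0,-9.7,10.3,17.3,0,-9.7,10.3,17.3,0,-9.7,10.3,17.3,0,-9.7,10.3,17.3,0,-9.7,10.3,17.3,0,-9.7,10.3,17.3,0,-9.7,10.3,17.3,0,-9.7,10.3,17.3,0,-9.7,10.3,17.3,0,-9.7,10.3,17.3,0,-9.7,10.3,17.3,0,-9.7,10.3,17.3,0,-9.7,10.3,17.3,0,-9.7,10.3,17.3,0,-9.7,10.3,17.3,0,-9.7,10.3,17.3,0,-9.7,10.3,17.3,0,-9.7,10.3,17.3,0,-9.7,10.3,17.3,0,-9.7], fingers=-0.04, force=20)

```text
time_s: 1.77
eef_pos: [540.1, -125.6, 176.2]
tcp_rot: [[0.0, 0.854, -0.52], [-0.0, -0.52, -0.854], [-1.0, 0.0, 0.0]]
wrist_force: [-0.6, 0.3, -0.5]
width: 44.4
```

step_arm(motion=[0,0,-1.5,0,0,0,-3,0,0,0,-4.4,0,0,0,-4.4,0,0,0,-4.4,0,0,0,-4.4,0])

```text
time_s: 2.27
eef_pos: [541.5, -125.2, 67.8]
tcp_rot: [[0.001, 0.854, -0.52], [-0.0, -0.52, -0.854], [-1.0, 0.001, -0.0]]
wrist_force: [0.5, 0.1, -0.6]
width: 44.1
```

Run:
```python
from h import *
s=observe();print(s["eef_pos"],s["width"],s["wrist_force"])
t=read_camera("top");i=read_camera("side")
a=cv2.resize(t[160:250,240:340],None,fx=4,fy=4,interpolation=2);b=cv2.resize(i[120:220,250:350],None,fx=4,fy=4,interpolation=2)
b=b[:,:];h=max(len(a),len(b));a=cv2.copyMakeBorder(a,0,h-len(a),0,0,0)
cv2.imwrite("pics/c1.png",np.hstack([a,b])[...,::-1])
# expected fingertip centres in side crop
for sgn in(1,-1):
  p=s["eef_pos"]+sgn*31*np.array([.52,.854,0]); print(p,(px("side",p)-[250,120])*4+[400,0])
```

```text
[ 541.47388876 -125.24220535   67.76713936] 44.095254822462756 [ 0.49362619  0.06147912 -0.56252289]
[557.59388876 -98.76820535  67.76713936] [512.7094915  225.45016021]
[ 525.35388876 -151.71620535   67.76713936] [580.46733578 201.95281128]
```

View pics/c1.png

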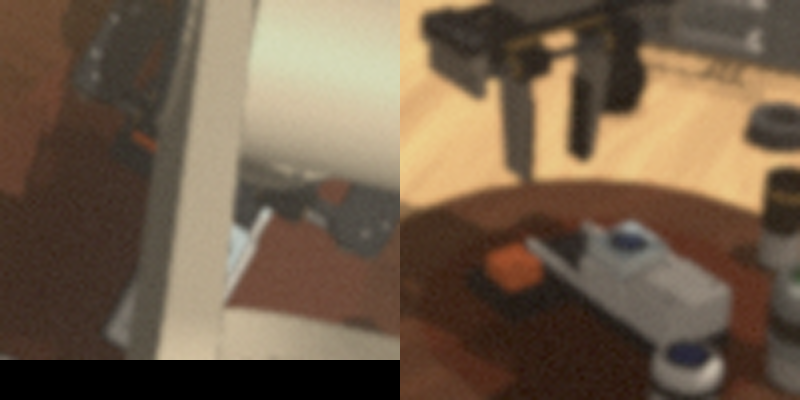

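The fingertips appear higher in the side view, at about (520,175) and (582,155) in the crop, than the TCP reading predicts. It could be image lag, or tips that retract when the jaws are open. I'll take a fresh picture to decide.

Run:
```python
from h import *
i=read_camera("side");s=observe();print(s["eef_pos"],s["width"],s["time_s"])
b=cv2.resize(i[120:200,250:350],None,fx=8,fy=8,interpolation=2)[:600]
cv2.imwrite("pics/c2.png",b[...,::-1])
```

```text
[ 542.13626484 -125.25238581   68.46537381] 44.06534342059237 2.4167
```

View pics/c2.png

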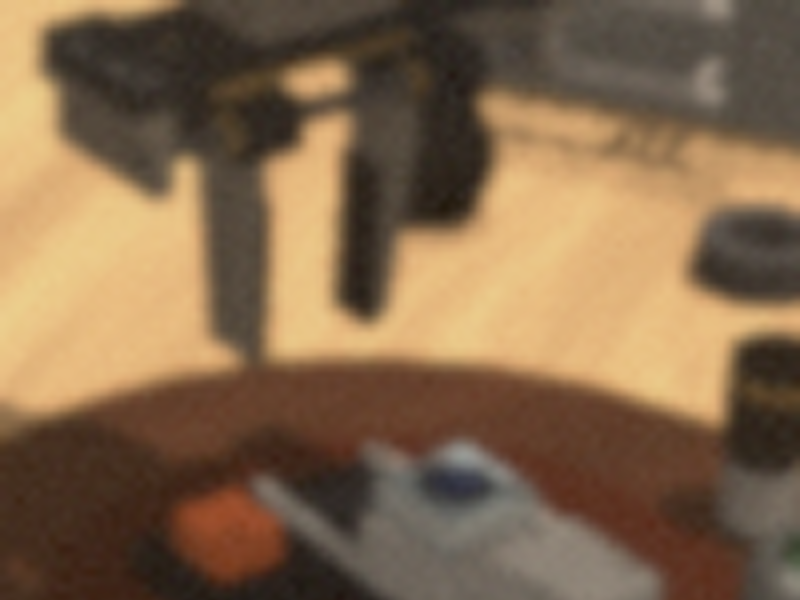

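Run:
```python
from h import *
g=lambda x,y:(250+(x+.5)/8-.5,120+(y+.5)/8-.5)
s=observe();e=s["eef_pos"];R=s["tcp_rot"];n=R[:,1];j=-R[:,2]
for nm,c in dict(Ltip=(238,345),Lcorner=(252,362),Lleft=(212,335),Rtip=(362,312),Rlow=(372,322),Rl=(340,305),Rr=(385,312)).items():
    o,d=ray("side",*g(*c))
    for off in(-10,0,10):
        p=o+d*((e+n*off-o)@n)/(d@n); print(nm,"plane",off,"along jaw %.1f z %.1f"%((p-e)@j,p[2]))
```

```text
Ltip plane -10 along jaw 35.3 z 119.3
Ltip plane 0 along jaw 27.9 z 112.3
Ltip plane 10 along jaw 20.5 z 105.3
Lcorner plane -10 along jaw 28.9 z 110.4
Lcorner plane 0 along jaw 21.4 z 103.3
Lcorner plane 10 along jaw 13.8 z 96.2
Lleft plane -10 along jaw 46.8 z 126.8
Lleft plane 0 along jaw 39.5 z 119.9
Lleft plane 10 along jaw 32.2 z 113.0
Rtip plane -10 along jaw -19.9 z 116.0
Rtip plane 0 along jaw -28.0 z 108.9
Rtip plane 10 along jaw -36.1 z 101.9
Rlow plane -10 along jaw -24.9 z 110.4
Rlow plane 0 along jaw -33.0 z 103.3
Rlow plane 10 along jaw -41.1 z 96.2
Rl plane -10 along jaw -9.6 z 121.9
Rl plane 0 along jaw -17.6 z 115.0
Rl plane 10 along jaw -25.6 z 108.0
Rr plane -10 along jaw -30.6 z 112.8
Rr plane 0 along jaw -38.9 z 105.7
Rr plane 10 along jaw -47.1 z 98.6
```

Run:
```python
from h import *
e=np.array([282.7,-556.8,175.5]);j=np.array([.4528,-.8916,0])
for n in("side","top"):
    for z in(175,215): print(n,z,[px(n,np.r_[(e+k*j)[:2],z]).round(0).tolist() for k in(-55,55)])
print("depth",(camera_model("side")["world_to_cam"]@[541,-125,68,1])[2])
im=cv2.imread("pics/side0.png")
b=np.hstack([cv2.resize(im[0:90,370:440],None,fx=5,fy=5,interpolation=2),cv2.resize(cv2.imread("pics/top0.png")[300:390,440:512],None,fx=5,fy=5,interpolation=2)])
cv2.imwrite("pics/c3.png",b)
```

```text
side 175 [[413.0, 110.0], [403.0, 98.0]]
side 215 [[416.0, 98.0], [405.0, 86.0]]
top 175 [[471.0, 317.0], [513.0, 293.0]]
top 215 [[482.0, 321.0], [525.0, 296.0]]
depth -1279.7467798727705Traceback (most recent call last):
  File "<stdin>", line 7, in <module>
    return _nx.concatenate(arrs, 1, dtype=dtype, casting=casting)
           ~~~~~~~~~~~~~~~^^^^^^^^^^^^^^^^^^^^^^^^^^^^^^^^^^^^^^^
ValueError: all the input array dimensions except for the concatenation axis must match exactly, but along dimension 0, the array at index 0 has size 450 and the array at index 1 has size 420
```

Run:
```python
import cv2,numpy as np
im=cv2.imread("pics/side0.png")
b=np.hstack([cv2.resize(im[0:120,360:450],None,fx=4.5,fy=4.5,interpolation=2),cv2.resize(cv2.imread("pics/top0.png")[264:384,432:512],None,fx=4.5,fy=4.5,interpolation=2)])
cv2.imwrite("pics/c3.png",b);print(b.shape)
```

```text
(540, 765, 3)
```

View pics/c3.png

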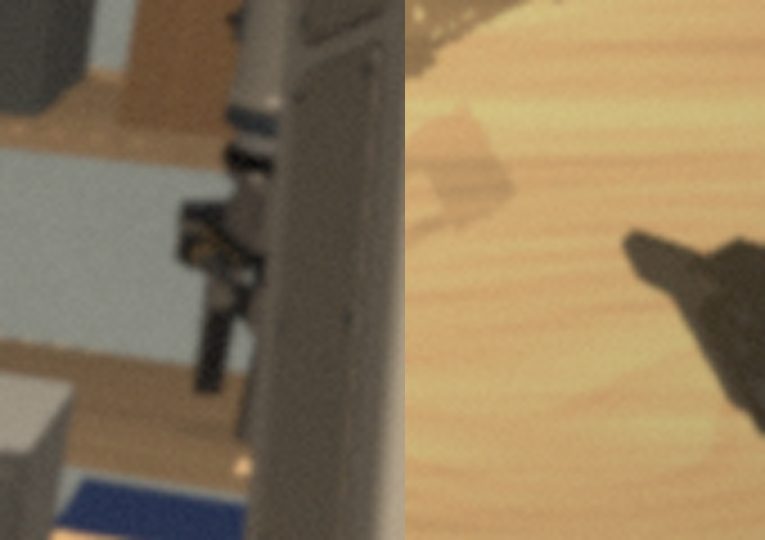

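Both starting views agree that the real tips sit about 40 mm above the reported TCP: they triangulate to z≈215 at the start and z≈110 now, with xy matching. So I expect to touch the key near reported z≈0. I'll descend in stages and watch the force, since it would show if the tips really were at the TCP.

step_arm(motion=[0,0,-0.4,0,0,0,-0.8,0,0,0,-1.0,0,0,0,-1.2,0,0,0,-1.2,0,0,0,-1.2,0])

```text
time_s: 2.92
eef_pos: [540.1, -124.7, 35.6]
tcp_rot: [[-0.001, 0.855, -0.519], [0.0, -0.519, -0.855], [-1.0, -0.001, 0.0]]
wrist_force: [-0.6, -0.5, 0.0]
width: 44.1
```

No force at reported z=36, so the tips are indeed higher than the reading. Continuing down.

step_arm(motion=[0,0,-0.3,0,0,0,-0.6,0,0,0,-0.9,0,0,0,-0.9,0,0,0,-0.9,0])

```text
time_s: 3.33
eef_pos: [539.9, -124.7, 12.9]
tcp_rot: [[-0.001, 0.855, -0.519], [0.0, -0.519, -0.855], [-1.0, -0.001, 0.0]]
wrist_force: [-0.2, -0.2, 0.2]
width: 44.1
```

Run:
```python
from h import *
s=observe();print(s["eef_pos"],s["width"],s["wrist_force"],s["time_s"])
i=read_camera("side")
cv2.imwrite("pics/c4.png",cv2.resize(i[140:215,255:345],None,fx=8,fy=8,interpolation=2)[...,::-1])
```

```text
[ 539.86206324 -124.68184691   12.92337442] 44.1151316637697 [-0.18078037 -0.18500531  0.24814791] 3.3333
```

View pics/c4.png

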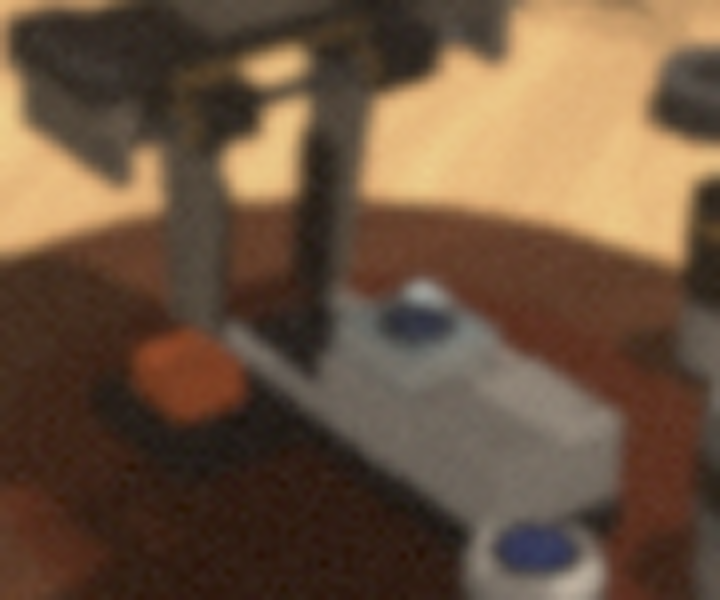

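The left fingertip is now right above the key, with its lower end at (200,330) against the key centre at (190,365). The other finger stands in the channel in front of the case. Pressing down.

step_arm(motion=[0,0,-0.1,0,0,0,-0.2,0,0,0,-0.3,0,0,0,-0.4,0,0,0,-0.45,0,0,0,-0.5,0,0,0,-0.55,0,0,0,-0.6,0,0,0,-0.6,0,0,0,-0.6,0])

```text
time_s: 4.22
eef_pos: [540.4, -124.8, -1.3]
tcp_rot: [[-0.0, 0.855, -0.519], [0.0, -0.519, -0.855], [-1.0, -0.0, 0.0]]
wrist_force: [-1.7, 0.4, 2.9]
width: 44.0
```

Contact came at about z=0, at 2.9 N, as predicted. Pressing through.

step_arm(motion=[0,0,-0.06,0,0,0,-0.12,0,0,0,-0.18,0,0,0,-0.24,0,0,0,-0.3,0,0,0,-0.36,0,0,0,-0.4,0,0,0,-0.4,0,0,0,-0.4,0])

```text
time_s: 4.97
eef_pos: [541.1, -125.0, -8.6]
tcp_rot: [[0.001, 0.855, -0.519], [-0.0, -0.519, -0.855], [-1.0, 0.001, -0.0]]
wrist_force: [-11.4, 0.9, 38.0]
width: 44.3
```

38 N points to the hard stop. I'll ease off the push by 1.2 mm and check by eye.

step_arm(motion=[0,0,0.05,0,0,0,0.05,0,0,0,0.05,0,0,0,0.05,0,0,0,0.05,0,0,0,0.05,0])

```text
time_s: 5.47
eef_pos: [541.0, -125.0, -8.4]
tcp_rot: [[0.001, 0.855, -0.519], [-0.0, -0.519, -0.855], [-1.0, 0.001, -0.0]]
wrist_force: [-6.7, 0.5, 24.8]
width: 44.2
```

Run:
```python
from h import *
i=read_camera("side");s=observe();print(s["eef_pos"],s["width"],s["wrist_force"],s["moment"],s["time_s"])
cv2.imwrite("pics/c5.png",cv2.resize(i[140:215,255:345],None,fx=8,fy=8,interpolation=2)[...,::-1])
```

```text
[ 541.04036492 -124.97632649   -8.37715558] 44.244124785123674 [-7.23581126  0.87888562 24.36041947] [0.79920046 1.06662567 0.30456852] 5.5167
```

View pics/c5.png

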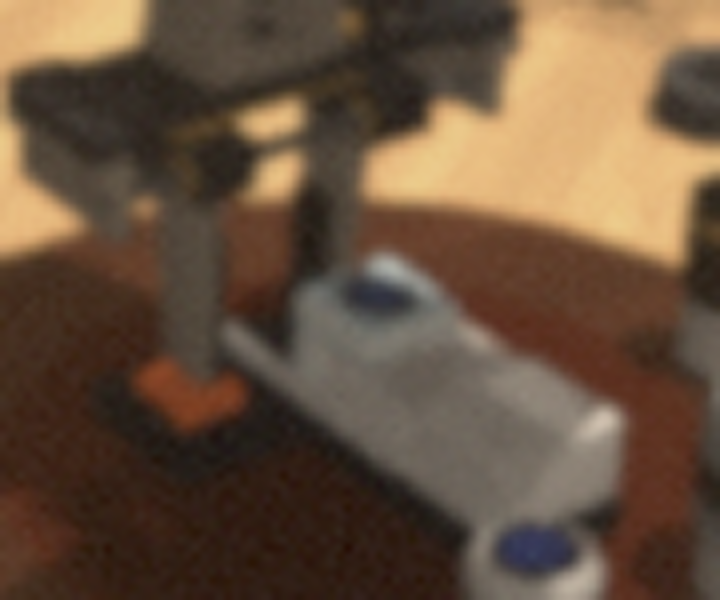

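The case has popped out and rests upright against the channel finger: its lid disc moved from (418,322) to (380,293). The key is down under the other finger. Last numeric check: travel of the case and whether it is at rest.

Run:
```python
from h import *
g=lambda x,y:(255+(x+.5)/8-.5,140+(y+.5)/8-.5)
a,b=onz("side",*g(418,322),60),onz("side",*g(380,293),60)
ex=np.array([.857,-.515,0]);ey=np.array([.515,.857,0]);o=np.array([495.2,-133.8,60])
for p in(a,b):print("case dock x %.1f y %.1f"%((p-o)@ex,(p-o)@ey))
def q():
    i=read_camera("side").astype(int);s=observe();print(s["time_s"],s["eef_pos"].round(1),s["wrist_force"].round(1),s["width"]);return i
i1=q()
for _ in range(8):i2=q()
print("mean diff dock crop",abs(i1-i2)[165:210,265:335].mean(),"elsewhere",abs(i1-i2)[300:350,300:400].mean())
h=np.array([l[1] for l in orange("side",i2.astype(np.uint8))[0]]);print(h)
```

```text
case dock x -16.0 y -3.8
case dock x 7.7 y -5.0
5.5667 [ 541.1 -125.    -8.4] [-7.   0.2 24.1] 44.1654608349044
5.6167 [ 541.  -125.    -8.4] [-7.4 -0.1 25.4] 43.898584296182975
5.6667 [ 541.  -125.    -8.4] [-7.3  0.4 25. ] 44.18123629377788
5.7167 [ 541.  -125.    -8.4] [-7.3  0.8 23.4] 43.8130100955282
5.7667 [ 541.  -125.    -8.4] [-7.3  0.9 25.3] 44.26164957264233
5.8167 [ 541.  -125.    -8.4] [-7.1  0.3 24.7] 44.23203524120515
5.8667 [ 541.  -125.    -8.4] [-7.9  0.5 24.5] 44.12940718583265
5.9167 [ 541.  -125.    -8.4] [-7.7  1.  24.7] 44.64241022205253
5.9667 [ 541.  -125.    -8.4] [-7.7  1.1 24.5] 44.079263928269086
mean diff dock crop 2.282857142857143 elsewhere 1.3572
[]
```

Everything is steady. The case has travelled about 24 mm. A 13 N change in push moved the tips only 0.2 mm, which fits the key sitting on its hard stop. Handing in.

```bash
python3 -c "
from station import *
print(finish_job()); s=observe(); print(s['time_s'],s['eef_pos'],s['wrist_force'])"
```

```text
the job is handed in; nothing more can be done
None
the job is handed in; nothing more can be done
```

I handed the job in with the key held down by one finger and the case trapped against the other; no verdict was reported. I found the dock in the top view and checked it against the side view. With the jaws along dock y at a 44 mm opening, I pressed the key in one stroke while the other finger stood in the channel.

Last checks before handing in, at about 6 s of the 29 s allowed:
- **Key:** pressed down with about 25 N. Easing the push from 38 to 25 N moved the tips only about 0.2 mm, so I take it to be on its hard stop. I did not measure the key travel precisely.
- **Case:** popped out by about 24 mm and looks upright against the channel finger. The reading was about x ≈ 8 mm in the dock frame. The same method put the parked case about 5 mm too far forward, so it is probably nearer 3 mm; both are inside the limits.
- **At rest:** the arm pose and force held steady over the last readings. Two pictures 0.4 s apart differed a little more around the dock than elsewhere (2.3 against 1.4 mean), which I took as noise. I had no separate reading of the case's push on the finger.
- **Other objects:** the eyepieces in view of the last crop had not moved. I did not check the other objects separately.

**Disagreement:** the reported tool height did not match the pictures. Both cameras put the fingertips about 40 mm above the reported tool point. I therefore went down by picture and touch, and met the key at reported z ≈ 0, as the pictures predicted, instead of at 40.

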